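# Reload a woodburner's fume tray and restart its extractor

## Task

Change the batch at the woodburning stall's fume tray: first pull the gate lever out of its notch and park it fully home in the end notch nearest the air valve, then take the finished round coaster out of the tray and lay it flat and wholly on the round cork mat, and after that lay every little paddle board flat on the tray's floor inside the rim, side by side and none on another. Then turn the air valve's handle to point at the arrow beside its dial, and last throw the lever into the notch marked by the raised arrow so that it springs fully home. Do not shift the cup, the pen rest or the big serving board.

Things in the scene. Friction and masses are not known exactly. Their poses are not given: they have to be found in the camera images.
- console: Fixed grey extraction console, 104 mm high. Origin on the table; x points away from the robot, y left, z up. Its flat top spans x -120 to 60, y -195 to 120 mm in this frame. Gate lever: pivot at (30, 55, 19) mm. Air valve: vertical axis at (0, -80) mm. A steel gate plate, top at z 114, surrounds the lever: a channel 18 mm wide along y, with four notches opening from it away from the robot.
- selector (a joint): Sideways swing of the gate lever, rad, -0.50 to 0.50; 0 upright, grows to the console's +y. Seated in the four notches it reads -0.44 (park: right end, nearest the valve, no mark beside it), -0.15, 0.15, 0.44, with play of 0.03. Light friction; to pass from notch to notch it must be leaned out into the channel.
- selector_lean (a joint): Lean of the gate lever towards the robot (console's -x), rad, 0 to 0.30: 0 is home in a notch, above 0.22 it is in the channel, free to swing. A spring drives it home: 1.5 N at the knob when home, 4.5 N in the channel. With swing s and lean l the knob's centre is at the pivot + 172 mm x (-sin l, sin s cos l, cos s cos l) in the console's frame.
- lever_knob (a point): Centre of the black ball knob, 34 mm across, at the top of the lever (a 10 mm steel rod).
- lever_neck (a point): Point on the lever's rod 90 mm from the pivot, about level with the gate plate. The notches there are 15 mm wide, centred at y = 13 (park), 41, 69 and 97 mm in the console's frame.
- run_mark: Raised brass arrow, 26 mm long, 6 mm high, on the gate plate at the far end of one of the three other notches, pointing at it (towards the robot); the remaining two have plain round studs there. Its y in the console's frame is that notch's. Which notch it marks varies.
- valve (a joint): Turn of the air valve's handle, rad, 0 to 1.57: at 0 the handle points from the valve's axis to the console's -x (to the robot), and it turns anticlockwise seen from above, towards the console's -y. Stiff by friction (0.15 N m), stays where it is left.
- valve_grip (a point): Point to grip on the valve's handle, 62 mm out from its axis, 138 mm above the table. The handle is a dark flat bar 14 mm wide, 24 mm high (126 to 150 mm above the table), reaching 85 mm from the axis; the frame's -x points out along the handle.
- valve_mark: Raised brass arrow, 7 mm high, on the console's top beside the valve's dial, 86 to 113 mm from the axis, pointing at the axis. This frame's origin is on the valve's axis at the console's top and the arrow lies along its -x. The valve is set when the handle, seen from above, points along the line from the axis to the arrow; its yaw less the console's yaw is the joint value wanted (0.5 to 1.3).
- tray: Fixed shallow aluminium fume tray, 160 mm (its x) by 285 mm (its y), with a dark slotted floor; floor 5 mm above the table, rim 5 mm thick and 10 mm above the table. Origin under its centre.
- tray_in (a point): Centre of the tray's floor, axes as the tray.
- mat: Fixed round cork mat, 110 mm across, 4 mm thick, on the table. Origin under its centre.
- coaster: Loose round wooden coaster, 62 mm across, 16 mm thick, 50 g, at first in the tray. Origin at its centre, z along its axis.
- board0: Loose pale wooden paddle board lying flat on the table, 110 mm long, 18 mm thick, 60 g, may be absent. Origin at the middle of its length and of its thickness, z across the thickness; its x runs along it: the blade, 44 mm wide, from x -19 to +55 mm, the handle, 20 mm wide, from -55 to -19. Centre of mass at x = +8 mm.
- board1: Loose pale wooden paddle board lying flat on the table, 110 mm long, 18 mm thick, 60 g, may be absent. Origin at the middle of its length and of its thickness, z across the thickness; its x runs along it: the blade, 44 mm wide, from x -19 to +55 mm, the handle, 20 mm wide, from -55 to -19. Centre of mass at x = +8 mm.
- board2: Loose pale wooden paddle board lying flat on the table, 110 mm long, 18 mm thick, 60 g, may be absent. Origin at the middle of its length and of its thickness, z across the thickness; its x runs along it: the blade, 44 mm wide, from x -19 to +55 mm, the handle, 20 mm wide, from -55 to -19. Centre of mass at x = +8 mm.
- board3: Loose pale wooden paddle board lying flat on the table, 110 mm long, 18 mm thick, 60 g, may be absent. Origin at the middle of its length and of its thickness, z across the thickness; its x runs along it: the blade, 44 mm wide, from x -19 to +55 mm, the handle, 20 mm wide, from -55 to -19. Centre of mass at x = +8 mm.
- stick_cup: Bystander: white cup, 70 mm across, 90 mm high. Leave alone.
- pen_rest: Bystander: burning pen lying in a steel rest, 110 x 60 mm, 75 mm high, the pen overhanging to 125 mm from the middle. Leave alone.
- serving_board: Bystander: big wooden serving board lying flat, 280 x 130 x 16 mm. Leave alone.
Things that resemble listed ones, but are neither listed nor needed, are in the scene too. What is shaped like the board0 but green or purple is not meant.

How it is judged:
On the way, in this order (a step that is already met when the one before it is completed fails the run):
1. the lever is seated in the park notch (value of joint selector below -0.36 rad and value of joint selector_lean below 0.06 rad), for 0.2 s.
2. the coaster lies on the cork mat, let go (horizontal distance between coaster and mat below 0.03 m and z of coaster in the frame of mat between 0.008 and 0.016 m and angle between the z axis of coaster and the z axis of mat, either way round below 0.08 rad and linear speed of coaster below 0.03 m/s and contact force between the fingers and coaster below 0.2 N), for 0.2 s.
3. every board present lies flat on the tray's floor, let go (x of board0 in the frame of tray_in between -0.075 and 0.075 m and y of board0 in the frame of tray_in between -0.1375 and 0.1375 m and z of each of board0, board1, board2, board3 in the frame of tray_in below 0.013 m and angle between the z axis of each of board0, board1, board2, board3 and the z axis of tray_in, either way round below 0.06 rad and linear speed of each of board0, board1, board2, board3 below 0.03 m/s and contact force between the fingers and board0 below 0.2 N and x of board1 in the frame of tray_in between -0.075 and 0.075 m and y of board1 in the frame of tray_in between -0.1375 and 0.1375 m and contact force between the fingers and board1 below 0.2 N and x of board2 in the frame of tray_in between -0.075 and 0.075 m and y of board2 in the frame of tray_in between -0.1375 and 0.1375 m and contact force between the fingers and board2 below 0.2 N and x of board3 in the frame of tray_in between -0.075 and 0.075 m and y of board3 in the frame of tray_in between -0.1375 and 0.1375 m and contact force between the fingers and board3 below 0.2 N), for 0.2 s.
4. the valve's handle points at its arrow (angle between the x axis of valve_grip and the x axis of valve_mark, either way round below 0.1 rad and velocity of joint valve below 0.1 rad/s), for 0.2 s.
5. the lever is seated in the notch marked by the arrow (y of lever_neck in the frame of run_mark between -0.01 and 0.01 m and value of joint selector_lean below 0.06 rad), for 0.2 s.
At the end, for the whole second after the job is handed in: Coaster flat on the mat (centres within 30 mm); all boards present flat on the tray floor (within 4 mm, tilt under 0.06 rad) inside the rim; handle within 0.10 rad of its arrow; lever within 10 mm of the run arrow's line and home (lean under 0.06 rad); all let go, at rest (all of step 2 and all of step 3 and all of step 4 and all of step 5); the robot touches nothing.
It fails at once if a bystander is moved more than 30 mm (distance of any of stick_cup, pen_rest, serving_board from where it was at the start of the episode above 0.03 m).
Of board0, board1, board2, board3 only 2 to 4 are there at a start; the rules pass over those that are not, and their reading is None.
At some moment in a run one of board0, board1, board2, board3, coaster may be knocked a few centimetres aside while the robot is not near it.
Once in a run the grip may slacken for a moment while it holds something.
It also fails if it takes over 210 s, if anything falls off the work surface, if the arm or the gripper's body presses on something with over 40 N, if the wrist force passes 120 N, or if a joint passes its speed limit or range.

## Robot

A 7-joint arm with a two-finger parallel gripper is mounted at the origin on the work surface. World frame = base frame: x ahead of the robot, y to its left, z up, the work surface at z = 0. Lengths are in m, angles in rad, forces in N, time in s.
With the tool pointing down it reaches from about 0.4 to 0.875 m from the base axis. Payload 19.3 kg.
Tool frame: the origin (TCP) lies midway between the tips of the shut fingers; the grasp point (between the pads) lies 19 mm behind it; z points along the fingers, y is the line along which they close (so a half turn about z gives the same grasp; the last joint's range is limited). The gripper opens to 85 mm and grips with 20 to 120 N. Pads are 22 mm wide; open, the fingers measure 114 mm over their backs; the gripper's body (76 mm by 85 mm) begins 54 mm behind the grasp point. The pads swing forward as they close: fully open they stand 13 mm farther back than shut.
Start: joints at [-1.339, 0.521, -0.036, 1.599, 0.021, 1.021, -0.113], TCP at [0.186, 0.597, 0.231] pointing down, gripper open.
Joint ranges: [-2.91, 2.91], [-0.3, 2.13], [-1.5, 1.42], [0.17, 2.43], [-1.26, 4.41], [0.16, 1.93], [-2.52, 2.52]. Speed limits (rad/s): [1.89, 1.89, 2.39, 2.39, 3.01, 3.01, 3.01].

## Interface

Orientations are given as [roll, pitch, yaw] about the fixed x, y, z axes, in that order (R = Rz(yaw) Ry(pitch) Rx(roll)).
In Python, from workcell import telemetry, grab_frame, calibration, bot, outline_of, landmark_of gives the robot as it stands. The module is installed in compiled form; this text tells all that it offers.
- The arm moves only by the shell command python3 -m inch 'ROWS' [FORCE]. ROWS is JSON, a list of rows, each a list of 7 numbers: the shift along the tool's x, y, z in m, then the turn, a rotation vector about the tool's x, y, z in rad, then the closure, from 0 (fully open) to 1 (shut). A call has 1 to 5 rows; each row shifts and turns the commanded pose from where the row before left it, along the tool's axes as they then stand; what a row does not reach is not made up. A row lasts 1/10 s, in which the tool goes at most 50 mm and 8.59 degrees, less where a joint would pass 70% of its speed; a pose out of reach is approached as far as the arm can. A call is refused whole if a number of a shift passes 0.05 or a number of a turn 0.15, either way. A call with a gripper value outside its range is refused whole. The fingers move at their own pace and stop on an object; FORCE is the grip in N (left out, the last holds). Time passes only in rows, so rows that do not move let the fingers close. It gives the time, the measured TCP pose, the force, the opening and the grip force at its end, in the units of the state.
- telemetry.observe(): the state, without advancing time (a new reading comes with each control period).
- grab_frame(name): name is "scene" or "top" or "wrist"; returns the picture (400x640x3 uint8, red, green, blue); there is no depth.
- calibration(name): a dict with "fovy" (degrees; the focal length in pixels is half the picture's height over the tangent of half this angle, whatever the lens; pixels are square), "cx", "cy" (the principal point, pixels), "pose" (4x4, takes a point from camera to world coordinates). Camera axes: x right, y down, z forward; pixel columns grow to the right and rows downward; lengths in m; the calibration is good to about 2 mm. A picture is of the moment at which its call begins: read the wrist's pose just before it. calibration takes no time and is no camera call; for the wrist camera it gives the pose at the moment of the call.
- bot.job_done(): hands the job in; it is judged then, once.
Trained networks look in the newest picture that a camera, given by its name, has taken for a name from the list of things; names that differ only in an ending like _2 or _b are one class to them, and where a whole thing is asked for, a point or a joint stands for the part that bears it (a point fixed in the world has none). Each returns a list of dicts, best first, with "score" (0 to 1); they miss things now and then, are a little off and sometimes report something else, mostly with a low value. They report only what shows in the picture. A call takes as long as a camera call. They do not tell look-alikes from the thing itself.
- outline_of(label, camera): "region" (400x640 bool, what is visible of it) and "rect" ([left, top, right, bottom] in pixels, round what is visible of it).
- landmark_of(label, camera): "xy" ([column, row] in pixels: a listed point, or the origin of a listed thing).
The state is a dict: "clock": time; "qpos": joint angles; "qd": joint speeds; "joint_efforts": joint torques, N m; "position": TCP position; "tool_rot": TCP orientation; "force": force on the tool from outside, world axes, zero at the start; "moment": the same for the moment, N m; "grip_width": finger opening in m; "finger_force": force on a finger pad.
Only numpy, scipy, OpenCV 4.12 (cv2) and the standard library are available. Lean on these libraries where they do the work, as an engineer would, in place of code of your own. Each camera call takes 0.05 s, during which the arm holds its last target. There are 200 camera calls.

## Working session

There is one attempt and no reset: what is moved stays moved. The work goes in short steps, Python scripts to look and compute and a shell command to move; the robot and the scene stay as the last step left them, time stands still between calls to the robot, and variables do not carry over. Pictures are saved under pics/ and viewed, at most 14 in all, crops included, and the job is handed in when it is done.

```bash
mkdir -p pics; cat > h.py <<'E'
import numpy as np, cv2
from scipy.spatial.transform import Rotation as R
from workcell import telemetry, grab_frame, calibration, bot, outline_of, landmark_of
def snap(cam,fn=None,crop=None,scale=1):
    im=grab_frame(cam)
    if fn:
        o=im if crop is None else im[crop[1]:crop[3],crop[0]:crop[2]]
        o=cv2.resize(o,None,fx=scale,fy=scale,interpolation=cv2.INTER_CUBIC)
        cv2.imwrite('pics/'+fn,cv2.cvtColor(o,cv2.COLOR_RGB2BGR))
    return im
def ray(cam,uv,z,c=None):
    c=c or calibration(cam); P=np.array(c['pose']); f=200/np.tan(np.radians(c['fovy'])/2)
    d=P[:3,:3]@np.array([(uv[0]-c['cx'])/f,(uv[1]-c['cy'])/f,1]); o=P[:3,3]
    return o+d*(z-o[2])/d[2]
def proj(cam,p,c=None):
    c=c or calibration(cam); P=np.array(c['pose']); f=200/np.tan(np.radians(c['fovy'])/2)
    q=P[:3,:3].T@(np.array(p)-P[:3,3]); return q[:2]/q[2]*f+[c['cx'],c['cy']]
def st():
    s=telemetry.observe(); print('t',round(s['clock'],2),'p',np.round(s['position'],4),'rot',np.round(s['tool_rot'],3),'F',np.round(s['force'],1),'w',round(s['grip_width'],4),'ff',np.round(s['finger_force'],1)); return s
E
python3 - <<'E'
from h import *
st()
for c in ['top','scene']:
    snap(c,c+'0.png'); k=calibration(c); print(c,k['fovy'],k['cx'],k['cy'],np.round(k['pose'],3).tolist())
    for l in ['console','lever_knob','lever_neck','run_mark','valve_grip','valve_mark','tray','mat','coaster','board0','stick_cup','pen_rest','serving_board']:
        r=landmark_of(l,c)
        z={'console':0,'lever_knob':.185,'lever_neck':.107,'run_mark':.117,'valve_grip':.138,'valve_mark':.104,'coaster':.013,'board0':.009}.get(l,0)
        print(l,[(round(d['score'],2),np.round(d['xy']).astype(int).tolist(),np.round(ray(c,d['xy'],z,k)[:2],3).tolist()) for d in r[:8]])
E
```

```text
t 0.0 p [0.1857 0.5964 0.2307] rot [-3.14  0.    2.84] F [ 0.  -0.8  0.9] w 0.0854 ff 0.0
top 46.727579494391186 317.0468231937792 202.00472547558834 [[0.001, -0.982, 0.189, 0.33], [-1.0, -0.002, -0.008, 0.046], [0.008, -0.189, -0.982, 1.299], [0.0, 0.0, 0.0, 1.0]]
console [(0.94, [422, 226], [0.51, -0.263])]
lever_knob [(0.72, [407, 202], [0.546, -0.184])]
lever_neck [(0.55, [406, 208], [0.543, -0.197])]
run_mark [(0.61, [414, 200], [0.565, -0.215])]
valve_grip [(0.69, [472, 246], [0.442, -0.352]), (0.53, [408, 208], [0.539, -0.194])]
valve_mark [(0.35, [409, 200], [0.567, -0.207]), (0.24, [469, 246], [0.446, -0.356])]
tray [(0.89, [311, 196], [0.598, 0.052]), (0.45, [225, 204], [0.575, 0.298])]
mat [(0.8, [328, 256], [0.427, 0.004]), (0.72, [406, 207], [0.565, -0.217])]
coaster [(0.91, [290, 190], [0.611, 0.114])]
board0 [(0.94, [181, 302], [0.3, 0.405]), (0.92, [261, 250], [0.441, 0.191]), (0.8, [223, 204], [0.571, 0.301]), (0.67, [222, 255], [0.429, 0.299]), (0.6, [244, 319], [0.255, 0.232])]
stick_cup [(0.81, [260, 137], [0.773, 0.202]), (0.62, [468, 246], [0.455, -0.388]), (0.4
[... 538 characters left out ...]
, 202], [0.531, 0.04])]
run_mark [(0.48, [228, 186], [0.571, -0.225])]
valve_grip [(0.65, [229, 184], [0.581, -0.215]), (0.62, [210, 140], [0.448, -0.343]), (0.35, [243, 184], [0.571, -0.179])]
valve_mark []
tray [(0.91, [325, 248], [0.598, 0.06])]
mat [(0.57, [324, 200], [0.44, 0.0])]
coaster [(0.67, [345, 258], [0.62, 0.123]), (0.18, [213, 142], [0.336, -0.415])]
board0 [(0.89, [424, 225], [0.439, 0.293]), (0.82, [413, 172], [0.251, 0.219]), (0.72, [471, 202], [0.312, 0.403]), (0.61, [412, 261], [0.567, 0.292]), (0.57, [386, 215], [0.438, 0.186])]
stick_cup [(0.92, [352, 320], [0.776, 0.196])]
pen_rest [(0.91, [272, 299], [0.79, -0.011])]
serving_board [(0.87, [188, 261], [0.761, -0.268])]
```

View pics/top0.png

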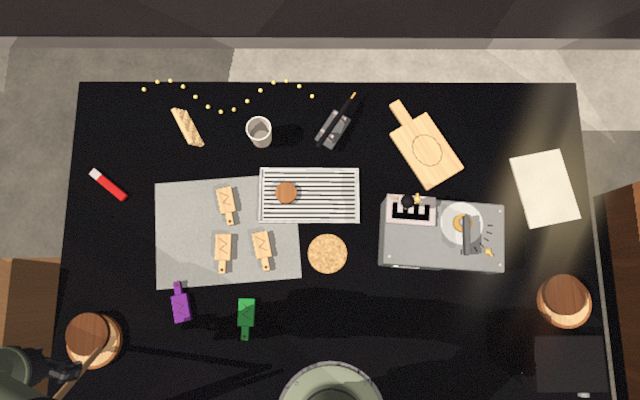

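View pics/scene0.png

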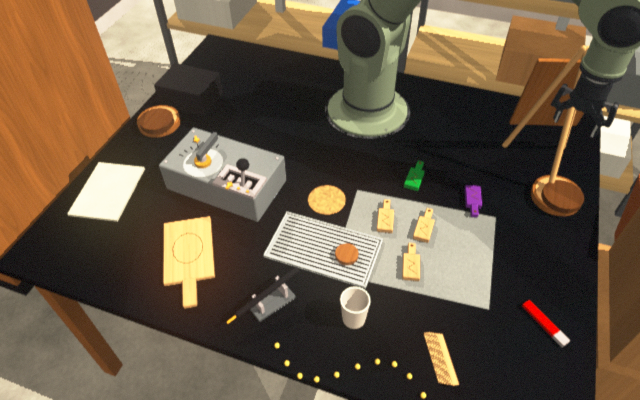

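```bash
python3 - <<'E'
from h import *
im=snap('top','top1.png',(160,160,500,340),2.3)
E
```

```text
(no output)
```

Three pale boards show at top pixels (227,204), (223,252) and (263,249). The green one (246,318) and the purple one (181,302) are decoys. The coaster is at (287,192) in the tray, and the dark discs at (95,340) and (565,300) lie outside it. A crop will confirm this.

View pics/top1.png

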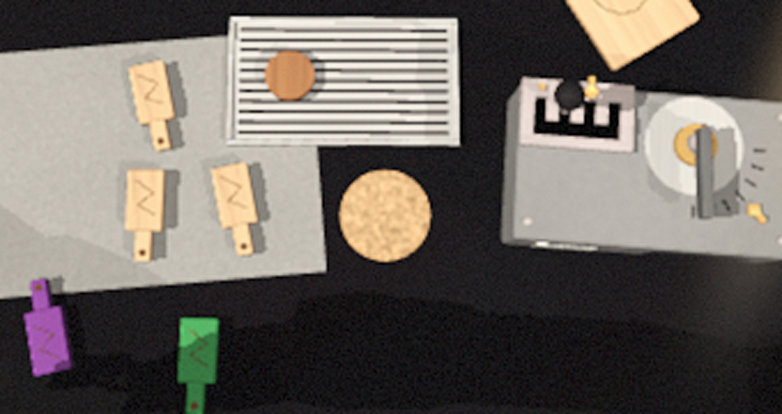

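```bash
python3 - <<'E'
from h import *
im=snap('top'); k=calibration('top')
# console orientation from outline (top face z=.104)
o=outline_of('console','top')[0]; m=o['region'].astype(np.uint8)
cs,_=cv2.findContours(m,0,2); c=max(cs,key=cv2.contourArea)
q=cv2.approxPolyDP(c,4,True)[:,0]; print('console poly',q.tolist())
for p in q: print(np.round(ray('top',p,.104,k)[:2],3))
r=cv2.minAreaRect(np.array([ray('top',p[0],.104,k)[:2] for p in c],np.float32)); print(r)
o=outline_of('tray','top')[0]; m=o['region'].astype(np.uint8); cs,_=cv2.findContours(m,0,2); c=max(cs,key=cv2.contourArea)
print('tray',cv2.minAreaRect(np.array([ray('top',p[0],.01,k)[:2] for p in c],np.float32)))
for lab,z in [('board0',.018),('coaster',.021),('mat',.004)]:
  for o in outline_of(lab,'top'):
    m=o['region'].astype(np.uint8); cs,_=cv2.findContours(m,0,2); c=max(cs,key=cv2.contourArea)
    P=np.array([ray('top',p[0],z,k)[:2] for p in c],np.float32); (cx,cy),s,a=cv2.minAreaRect(P)
    M=cv2.moments(c); cen=ray('top',(M['m10']/M['m00'],M['m01']/M['m00']),z,k)[:2]
    print(lab,round(o['score'],2),o['rect'],'rect c',round(cx,3),round(cy,3),np.round(s,3),round(a,1),'cen',np.round(cen,3))
s=snap('scene','lev.png',(150,110,300,230),5); 
E
```

```text
console poly [[381, 205], [381, 266], [504, 271], [502, 205], [428, 197], [416, 203], [413, 196], [392, 195]]
[ 0.553 -0.132]
[ 0.394 -0.128]
[ 0.381 -0.443]
[ 0.553 -0.451]
[ 0.574 -0.256]
[ 0.558 -0.224]
[ 0.577 -0.217]
[ 0.58  -0.161]
((0.47673097252845764, -0.28750693798065186), (0.325582355260849, 0.190345898270607), 85.93595886230469)
tray ((0.5992255806922913, 0.05743677169084549), (0.2843048572540283, 0.1628432273864746), 89.87602996826172)
board0 0.94 [173.1, 282.4, 195.7, 324.8] rect c 0.302 0.404 [0.109 0.045] 14.4 cen [0.295 0.402]
board0 0.87 [215.2, 235.8, 233.8, 274.8] rect c 0.432 0.295 [0.045 0.107] 89.3 cen [0.44  0.294]
board0 0.67 [251.2, 232.7, 270.6, 270.7] rect c 0.438 0.183 [0.109 0.042] 12.7 cen [0.445 0.185]
board0 0.64 [214.7, 182.9, 237.0, 228.4] rect c 0.565 0.289 [0.112 0.047] 11.6 cen [0.574 0.29 ]
board0 0.59 [236.9, 301.9, 256.7, 338.4] rect c 0.256 0.226 [0.045 0.107] 90.0 cen [0.263 0.226]
coaster 0.74 [277.6, 184.5, 297.4, 202.2] rect c 0.602 0.123 [0.058 0.056] 0.5 cen [0.602 0.123]
mat 0.96 [308.5, 234.8, 343.9, 273.3] rect c 0.434 0.006 [0.102 0.105] 45.2 cen [0.433 0.006]
mat 0.2 [278.4, 182.5, 297.3, 203.0] rect c 0.606 0.124 [0.058 0.057] 0.2 cen [0.606 0.125]
```

View pics/lev.png

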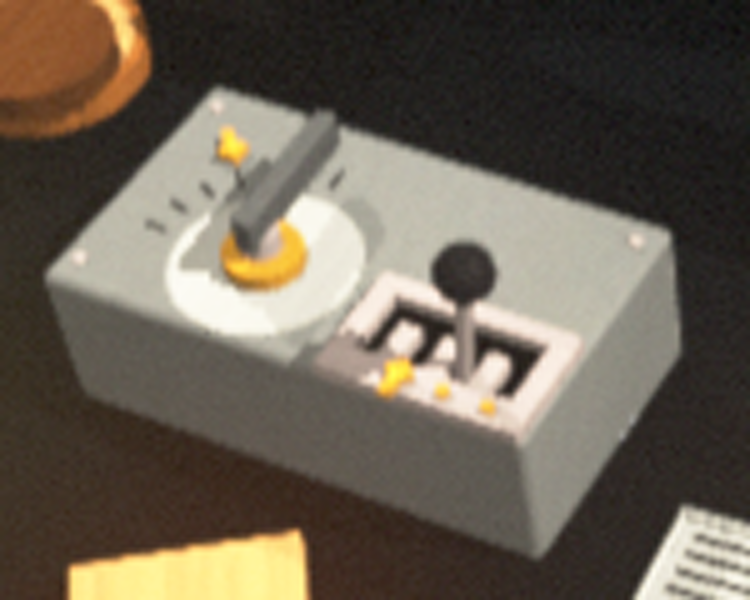

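In the scene crop, the run arrow (229,185) sits at the second notch from the valve (-0.15). The lever is at the 0.15 notch, and the valve arrow is at (196,139). I'll fit the console pose next.

```bash
python3 - <<'E'
from h import *
from scipy.optimize import least_squares
ks,kt=calibration('scene'),calibration('top')
cor=[((-120,120),(284,157)),((-120,-195),(193,127.6)),((60,120),(254,198)),((60,-195),(160,165))]
for c,p in cor: print(c,np.round(ray('scene',p,.104,ks)[:2],3))
pts=[('scene',(*c,104),p) for c,p in cor]+[('scene',(30,80.7,189),(243,164)),('top',(30,80.7,189),(407.5,201.5)),('scene',(0,-80,120),(203,157.5)),('top',(0,-80,118),(462,223.5)),('scene',(53,41,117),(229,186)),('top',(53,41,117),(417,199))]
def res(v):
    a,x,y=v;M=R.from_euler('z',a).as_matrix()
    return np.concatenate([proj(c,M@np.array(q)/1000+[x,y,0],ks if c=='scene' else kt)-p for c,q,p in pts])
s=least_squares(res,[-.05,.51,-.26],loss='soft_l1');print(s.x);print(np.round(s.fun.reshape(-1,2) if 0 else res(s.x).reshape(-1,2),1))
a,x,y=s.x;M=R.from_euler('z',a).as_matrix();W=lambda q:np.round(M@np.array(q)/1000+[x,y,0],4)
ax=W((0,-80,0));print('axis',ax)
for c,p,k in (('scene',(196.4,139.3),ks),('top',(489,252),kt)):
    d=ray(c,p,.109,k)[:2]-ax[:2];print(c,'r',np.linalg.norm(d),'valve want',np.arctan2(-d[1],-d[0])-a)
print('knob',W((30,80.7,189)))
for g in (-.44,-.15,.15):
  for l in (0,.26): print(g,l,W(np.array([30,55,19])+172*np.array([-np.sin(l),np.sin(g)*np.cos(l),np.cos(g)*np.cos(l)])))
E
```

```text
(-120, 120) [ 0.408 -0.132]
(-120, -195) [ 0.383 -0.442]
(60, 120) [ 0.579 -0.148]
(60, -195) [ 0.556 -0.452]
[-0.08050014  0.51050998 -0.26092026]
[[ 1.3 -1.7]
 [ 0.4 -1.9]
 [ 0.3  0.5]
 [-2.3 -0.9]
 [ 0.3  0.4]
 [-0.6 -0.5]
 [-0.6  0.6]
 [ 1.1 -0.8]
 [ 0.5 -1.5]
 [ 0.  -0.1]]
axis [ 0.5041 -0.3407  0.    ]
scene r 0.09644256025447981 valve want 0.7858801638193585
top r 0.09930477221515913 valve want 0.7981264874386852
knob [ 0.5469 -0.1829  0.189 ]
-0.44 0 [ 0.5389 -0.2815  0.1746]
-0.44 0.26 [ 0.4951 -0.2755  0.1694]
-0.15 0 [ 0.5428 -0.2341  0.1891]
-0.15 0.26 [ 0.4988 -0.2297  0.1834]
0.15 0 [ 0.5469 -0.1829  0.1891]
0.15 0.26 [ 0.5028 -0.1802  0.1834]
```

```bash
cat > to.py <<'E'
import sys
from h import *
def to(x,y,z,yaw=None):
    s=telemetry.observe(); Rt=R.from_euler('xyz',s['tool_rot']); d=np.array([x,y,z])-s['position']
    tgt=R.from_euler('xyz',[np.pi,0,s['tool_rot'][2] if yaw is None else yaw]); rv=(Rt.inv()*tgt).as_rotvec()
    # turn first, then shift in the target's axes
    print('turn',np.round(rv,3),'then shift',np.round(tgt.inv().apply(d),4),'norm',round(np.linalg.norm(d),3))
if __name__=='__main__':
    st(); a=list(map(float,sys.argv[1:])); a and to(*a)
E
python3 -m inch '[[0,0,-0.03,0,0,-0.11,0],[0,0,-0.01,0,0,-0.11,0],[-0.0235,-0.0416,0,0,0,0,0],[-0.0235,-0.0416,0,0,0,0,0],[-0.0235,-0.0416,0,0,0,0,0]]'
python3 -m inch '[[-0.0235,-0.0416,0,0,0,0,0],[-0.0235,-0.0416,0,0,0,0,0],[-0.0235,-0.0416,0,0,0,0,0],[-0.0235,-0.0416,0,0,0,0,0],[-0.0235,-0.0416,0,0,0,0,0]]'
python3 to.py 0.547 -0.183 0.27 3.06; python3 -c "
from h import *;print(np.round(telemetry.observe()['qpos'],2))"
```

```text
clock: 2.3
position: [0.2463, 0.4649, 0.2712]
tool_rot: [3.141, 0.0, 3.06]
force: [1.3, 0.7, 0.1]
grip_width: 0.0857
finger_force: 0.0
clock: 2.8
position: [0.3464, 0.2479, 0.2716]
tool_rot: [3.141, 0.0, 3.06]
force: [1.6, -0.0, 0.5]
grip_width: 0.0852
finger_force: 0.0
t 2.8 p [0.3464 0.2479 0.2716] rot [3.141 0.    3.06 ] F [ 1.6 -0.   0.5] w 0.0852 ff 0.0
turn [ 0.001  0.    -0.   ] then shift [-0.235  -0.4131  0.0016] norm 0.475
[-0.8   0.15  0.05  2.04 -0.01  0.95  0.74]
```

```bash
python3 -m inch '[[-0.0235,-0.0413,0,0,0,0,0],[-0.0235,-0.0413,0,0,0,0,0],[-0.0235,-0.0413,0,0,0,0,0],[-0.0235,-0.0413,0,0,0,0,0],[-0.0235,-0.0413,0,0,0,0,0]]' >/dev/null
python3 -m inch '[[-0.0235,-0.0413,0,0,0,0,0],[-0.0235,-0.0413,0,0,0,0,0],[-0.0235,-0.0413,0,0,0,0,0],[-0.0235,-0.0413,0,0,0,0,0],[-0.0235,-0.0413,0,0,0,0,0]]' >/dev/null
python3 -m inch '[[0,0,0,0,0,0,0],[0,0,0,0,0,0,0]]' >/dev/null
python3 to.py 0.547 -0.183 0.27 3.06; python3 - <<'E'
from h import *
snap('wrist','w1.png'); 
for l,z in (('lever_knob',.189),('run_mark',.117),('valve_grip',.138),('valve_mark',.109),('lever_neck',.108)):
    print(l,[(round(d['score'],2),np.round(d['xy']).tolist(),np.round(ray('wrist',d['xy'],z),4)[:2].tolist()) for d in landmark_of(l,'wrist')])
E
```

```text
t 4.0 p [ 0.5462 -0.182   0.2708] rot [-3.141e+00 -1.000e-03  3.058e+00] F [-0.3  0.7  0. ] w 0.0855 ff 0.0
turn [-0.    -0.001 -0.002] then shift [-0.0009 -0.001   0.0008] norm 0.002
lever_knob [(0.69, [317.0, 210.0], [0.5458, -0.1849])]
run_mark [(0.6, [276.0, 206.0], [0.5653, -0.2233]), (0.55, [530.0, 184.0], [0.5631, -0.0023])]
valve_grip [(0.84, [90.0, 69.0], [0.4432, -0.3417])]
valve_mark []
lever_neck [(0.6, [309.0, 180.0], [0.5464, -0.1932])]
```

View pics/w1.png

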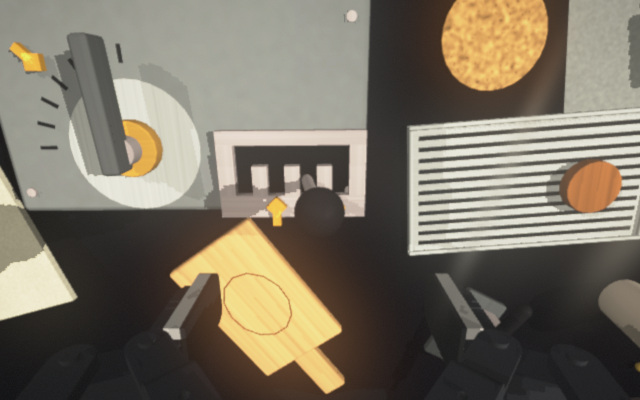

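```bash
python3 -m inch '[[-0.001,-0.002,0.03,0,0,0,0],[0,0,0.03,0,0,0,0],[0,0,0.025,0,0,0,0],[0,0,0.015,0,0,0,0],[0,0,0,0,0,0,0.2]]' 30
python3 -m inch '[[0,0,0,0,0,0,1],[0,0,0,0,0,0,1],[0,0,0,0,0,0,1],[0,0,0,0,0,0,1],[0,0,0,0,0,0,1]]'; python3 to.py
```

```text
clock: 4.8
position: [0.5464, -0.1824, 0.1698]
tool_rot: [3.141, -0.003, 3.061]
force: [-0.9, 0.2, -0.0]
grip_width: 0.0731
finger_force: 0.0
clock: 5.3
position: [0.5479, -0.1833, 0.1725]
tool_rot: [-3.142, 0.002, 3.06]
force: [0.0, 0.4, 6.3]
grip_width: 0.0323
finger_force: 29.1
t 5.3 p [ 0.5479 -0.1833  0.1725] rot [-3.142e+00  2.000e-03  3.060e+00] F [0.  0.4 6.3] w 0.0323 ff 29.1
```

```bash
python3 -m inch '[[0.012,0,0.001,0,0,0,1],[0.012,0,0.001,0,0,0,1],[0.012,0,0.002,0,0,0,1],[0.010,0,0.002,0,0,0,1],[0,0,0,0,0,0,1]]' 40
python3 -m inch '[[0,-0.025,-0.001,0,0,0,1],[0,-0.025,0.001,0,0,0,1],[0,-0.024,0.0055,0,0,0,1],[0,-0.022,0.0085,0,0,0,1],[0,0,0,0,0,0,1]]'; python3 to.py 0.495 -0.2755 0.150
```

```text
clock: 5.8
position: [0.5012, -0.1796, 0.166]
tool_rot: [-3.142, 0.001, 3.059]
force: [3.4, 1.1, 8.2]
grip_width: 0.0318
finger_force: 40.4
clock: 6.3
position: [0.4932, -0.2776, 0.1505]
tool_rot: [-3.141, -0.0, 3.057]
force: [5.0, -5.3, -1.4]
grip_width: 0.0319
finger_force: 42.0
t 6.3 p [ 0.4932 -0.2776  0.1505] rot [-3.141 -0.     3.057] F [ 5.  -5.3 -1.4] w 0.0319 ff 42.0
turn [-0.001 -0.     0.   ] then shift [-0.0016  0.0022  0.0005] norm 0.003
```

```bash
python3 -m inch '[[0,0.002,0,0,0,0,1],[-0.012,0,-0.002,0,0,0,1],[-0.012,0,-0.002,0,0,0,1],[-0.012,0,-0.001,0,0,0,1],[-0.010,0,0,0,0,0,1]]' 
python3 -m inch '[[0,0,0,0,0,0,1],[0,0,0,0,0,0,0],[0,0,0,0,0,0,0],[0,0,0,0,0,0,0],[0,0,0,0,0,0,0]]'
python3 -m inch '[[0,0,-0.04,0,0,0,0],[0,0,-0.04,0,0,0,0],[0.03,0,-0.02,0,0,0,0],[0.03,0,0,0,0,0,0],[0,0,0,0,0,0,0]]';python3 - <<'E'
from h import *
st();snap('wrist','w2.png',(150,0,550,400),1.4); 
for l,z in (('lever_knob',.175),('run_mark',.117),('valve_grip',.138),('valve_mark',.109),('coaster',.013),('mat',0),('tray',.01)):
    print(l,[(round(d['score'],2),np.round(d['xy']).tolist(),np.round(ray('wrist',d['xy'],z),4)[:2].tolist()) for d in landmark_of(l,'wrist')])
E
```

```text
clock: 6.8
position: [0.5389, -0.2794, 0.1568]
tool_rot: [-3.139, -0.001, 3.058]
force: [-7.5, -11.0, 5.5]
grip_width: 0.0315
finger_force: 43.2
clock: 7.3
position: [0.5395, -0.2766, 0.1562]
tool_rot: [3.141, -0.0, 3.06]
force: [-0.7, 0.1, 0.5]
grip_width: 0.0849
finger_force: 0.0
clock: 7.8
position: [0.4769, -0.2723, 0.2573]
tool_rot: [3.141, 0.0, 3.058]
force: [0.9, -0.7, 0.6]
grip_width: 0.0854
finger_force: 0.0
t 7.8 p [ 0.4769 -0.2723  0.2573] rot [3.141 0.    3.058] F [ 0.9 -0.7  0.6] w 0.0854 ff 0.0
lever_knob [(0.64, [320.0, 292.0], [0.5423, -0.2797])]
run_mark [(0.78, [385.0, 274.0], [0.5662, -0.2238])]
valve_grip [(0.56, [226.0, 158.0], [0.4471, -0.3414])]
valve_mark []
coaster []
mat [(0.73, [578.0, 97.0], [0.437, 0.004]), (0.37, [386.0, 274.0], [0.6351, -0.2058])]
tray [(0.89, [599.0, 234.0], [0.5959, 0.0449])]
```

View pics/w2.png

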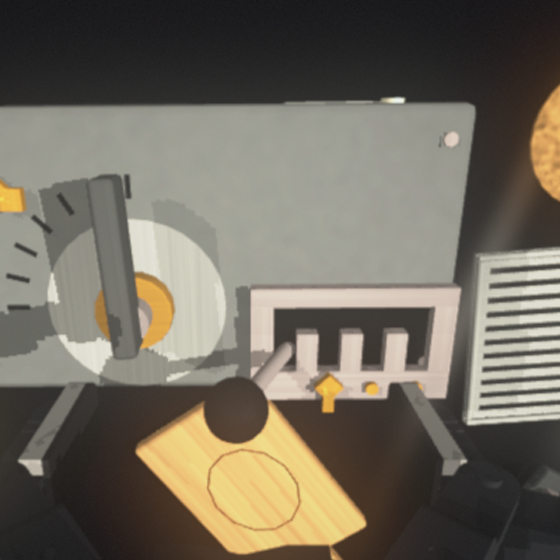

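The lever is seated in the park notch: the knob measures (0.542,-0.280) and I expected (0.539,-0.281). The coaster is next.

```bash
python3 -m inch '[[-0.0035,0.044,0,0,0,0,0],[-0.0035,0.044,0,0,0,0,0],[-0.0035,0.044,0,0,0,0,0],[-0.0035,0.044,0,0,0,0,0],[-0.0035,0.044,0,0,0,0,0]]' >/dev/null
python3 -m inch '[[-0.0035,0.044,0,0,0,0,0],[-0.0035,0.044,0,0,0,0,0],[-0.0035,0.044,0,0,0,0,0],[-0.0035,0.044,0,0,0,0,0],[0,0,0,0,0,0,0]]' >/dev/null
cat > look.py <<'E'
from h import *
# contour-based poses of boards & coaster in a camera picture
def shape(cam,lab,z,k):
    out=[]
    for o in outline_of(lab,cam):
        cs,_=cv2.findContours(o['region'].astype(np.uint8),0,2)
        if not cs: continue
        c=max(cs,key=cv2.contourArea)
        if cv2.contourArea(c)<60: continue
        P=np.array([ray(cam,p[0],z,k)[:2] for p in c],np.float32); (cx,cy),s,a=cv2.minAreaRect(P)
        a=np.radians(a); u=np.array([np.cos(a),np.sin(a)])
        if s[0]<s[1]: u=np.array([-u[1],u[0]])
        M=cv2.moments(P); cen=np.array([M['m10'],M['m01']])/M['m00']
        if (cen-[cx,cy])@u<0: u=-u
        (ex,ey),er=cv2.minEnclosingCircle(P)
        r=o['rect']; clip=r[0]<3 or r[1]<3 or r[2]>637 or r[3]>397
        out.append(dict(sc=round(o['score'],2),c=np.round([cx,cy],4).tolist(),size=np.round(sorted(s),3).tolist(),yaw=round(float(np.arctan2(u[1],u[0])),3),circ=np.round([ex,ey,er],4).tolist(),uv=np.round(c[:,0].mean(0)).tolist(),clip=bool(clip)))
    return out
E
python3 - <<'E'
from look import *
st();snap('wrist','w3.png'); k=calibration('wrist')
for l,z in (('coaster',.021),('mat',.004),('board0',.018),('tray',.01)):
    for s in shape('wrist',l,z,k): print(l,s)
E
```

```text
t 9.2 p [0.5436 0.1267 0.2556] rot [ 3.140e+00 -1.000e-03  3.067e+00] F [-0.7 -1.4  0. ] w 0.0854 ff 0.0
coaster {'sc': 0.85, 'c': [0.6023, 0.1188], 'size': [0.062, 0.064], 'yaw': -0.077, 'circ': [0.6028, 0.1191, 0.0325], 'uv': [323.0, 212.0], 'clip': False}
coaster {'sc': 0.25, 'c': [0.8051, 0.2041], 'size': [0.085, 0.153], 'yaw': 0.0, 'circ': [0.8051, 0.1999, 0.0784], 'uv': [403.0, 349.0], 'clip': True}
mat {'sc': 0.7, 'c': [0.4443, 0.2947], 'size': [0.05, 0.091], 'yaw': -0.008, 'circ': [0.4457, 0.2957, 0.0489], 'uv': [488.0, 49.0], 'clip': True}
mat {'sc': 0.68, 'c': [0.4338, 0.0026], 'size': [0.109, 0.109], 'yaw': -2.062, 'circ': [0.4334, 0.0023, 0.0557], 'uv': [200.0, 63.0], 'clip': False}
board0 {'sc': 0.91, 'c': [0.4451, 0.2889], 'size': [0.049, 0.088], 'yaw': -0.023, 'circ': [0.4461, 0.2894, 0.0472], 'uv': [486.0, 52.0], 'clip': True}
board0 {'sc': 0.81, 'c': [0.4418, 0.1807], 'size': [0.046, 0.106], 'yaw': 0.208, 'circ': [0.4426, 0.1805, 0.0549], 'uv': [374.0, 61.0], 'clip': True}
board0 {'sc': 0.66, 'c': [0.5658, 0.2814], 'size': [0.047, 0.113], 'yaw': 0.23, 'circ': [0.5656, 0.2841, 0.0578], 'uv': [470.0, 170.0], 'clip': False}
tray {'sc': 0.71, 'c': [0.5986, 0.0528], 'size': [0.162, 0.286], 'yaw': 1.565, 'circ': [0.5991, 0.0521, 0.1616], 'uv': [233.0, 198.0], 'clip': False}
tray {'sc': 0.28, 'c': [0.4446, 0.2922], 'size': [0.051, 0.09], 'yaw': -0.003, 'circ': [0.4463, 0.2927, 0.0481], 'uv': [487.0, 44.0], 'clip': True}
```

View pics/w3.png

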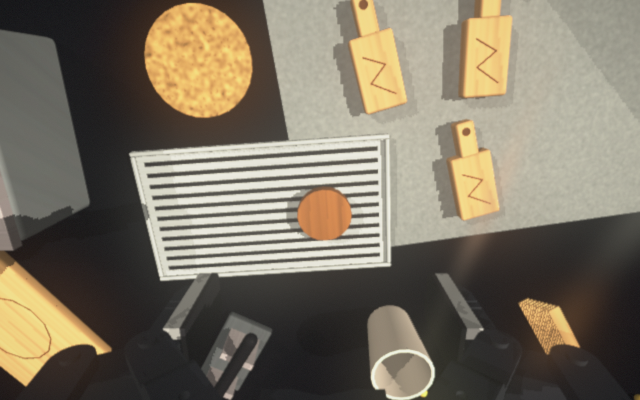

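```bash
python3 -m inch '[[-0.0118,-0.0007,0.045,0,0,0,0],[-0.0118,-0.0007,0.045,0,0,0,0],[-0.0118,-0.0007,0.045,0,0,0,0],[-0.0118,-0.0007,0.045,0,0,0,0],[-0.0118,-0.0007,0.03,0,0,0,0]]' 
python3 -m inch '[[0,0,0,0,0,0,0],[0,0,0.02,0,0,0,0],[0,0,0.018,0,0,0,0],[0,0,0.003,0,0,0,0],[0,0,0,0,0,0,0]]'; python3 to.py .6025 .119 .003 3.06
```

```text
clock: 9.95
position: [0.6015, 0.1103, 0.0434]
tool_rot: [-3.141, -0.002, 3.058]
force: [0.3, 0.6, 0.2]
grip_width: 0.0855
finger_force: 0.0
clock: 10.45
position: [0.6028, 0.1119, 0.0074]
tool_rot: [3.141, 0.002, 3.059]
force: [-1.7, -0.3, 7.0]
grip_width: 0.0852
finger_force: 3.0
t 10.45 p [0.6028 0.1119 0.0074] rot [3.141e+00 2.000e-03 3.059e+00] F [-1.7 -0.3  7. ] w 0.0852 ff 3.0
turn [ 0.001  0.002 -0.001] then shift [0.0008 0.007  0.0044] norm 0.008
```

```bash
python3 -m inch '[[0,0,-0.025,0,0,0,0],[0,0.007,0,0,0,0,0],[0,0,0,0,0,0,0]]' 
python3 - <<'E'
from look import *
st();snap('wrist'); k=calibration('wrist')
for s in shape('wrist','coaster',.021,k): print(s)
snap('top'); k=calibration('top')
for s in shape('top','coaster',.021,k): print(s)
E
```

```text
clock: 10.75
position: [0.6033, 0.1197, 0.0323]
tool_rot: [3.14, 0.002, 3.06]
force: [-0.4, 0.2, -0.2]
grip_width: 0.0852
finger_force: 0.0
t 10.75 p [0.6033 0.1197 0.0323] rot [3.14e+00 2.00e-03 3.06e+00] F [-0.4  0.2 -0.2] w 0.0852 ff 0.0
{'sc': 0.84, 'c': [0.6018, 0.1225], 'size': [0.06, 0.064], 'yaw': 0.159, 'circ': [0.6017, 0.1224, 0.0326], 'uv': [334.0, 256.0], 'clip': False}
{'sc': 0.39, 'c': [0.4884, 0.023], 'size': [0.009, 0.041], 'yaw': -1.652, 'circ': [0.4876, 0.023, 0.0207], 'uv': [61.0, 17.0], 'clip': True}
```

```bash
python3 -m inch '[[0,0.0025,0.01,0,0,0,0],[0,0,0.01,0,0,0,0],[0,0,0.008,0,0,0,0],[0,0,0,0,0,0,0.1],[0,0,0,0,0,0,1]]' 40
python3 -m inch '[[0,0,0,0,0,0,1],[0,0,0,0,0,0,1],[0,0,0,0,0,0,1],[0,0,0,0,0,0,1]]'
```

```text
clock: 11.45
position: [0.6026, 0.1211, 0.0019]
tool_rot: [-3.141, -0.001, 3.06]
force: [-0.8, 0.7, 1.0]
grip_width: 0.0642
finger_force: 0.2
clock: 11.85
position: [0.603, 0.1213, 0.0025]
tool_rot: [3.141, 0.0, 3.06]
force: [-0.7, -0.5, 1.2]
grip_width: 0.0605
finger_force: 43.3
```

```bash
python3 -m inch '[[0,0,-0.03,0,0,0,1],[0,0,-0.03,0,0,0,1],[0,0,0,0,0,0,1],[0.0318,-0.0265,0,0,0,0,1],[0.0318,-0.0265,0,0,0,0,1]]' 
python3 -m inch '[[0.0318,-0.0265,0,0,0,0,1],[0.0318,-0.0265,0,0,0,0,1],[0.0318,-0.0265,0,0,0,0,1],[0,0,0,0,0,0,1],[0,0,0,0,0,0,1]]'; python3 to.py .4335 .0025 .003 3.06
```

```text
clock: 12.35
position: [0.5341, 0.0734, 0.0619]
tool_rot: [-3.142, 0.0, 3.061]
force: [-0.0, 0.3, -0.9]
grip_width: 0.0604
finger_force: 43.7
clock: 12.85
position: [0.4334, 0.0018, 0.0624]
tool_rot: [3.141, 0.0, 3.059]
force: [0.9, -0.1, 0.3]
grip_width: 0.0603
finger_force: 43.7
t 12.85 p [0.4334 0.0018 0.0624] rot [3.141 0.    3.059] F [ 0.9 -0.1  0.3] w 0.0603 ff 43.7
turn [ 0.     0.    -0.001] then shift [-0.      0.0007  0.0594] norm 0.059
```

```bash
python3 -m inch '[[0,0.0005,0.03,0,0,0,1],[0,0,0.02,0,0,0,1],[0,0,0.0085,0,0,0,1],[0,0,0,0,0,0,1],[0,0,0,0,0,0,0.5]]'
python3 -m inch '[[0,0,0,0,0,0,0],[0,0,0,0,0,0,0],[0,0,0,0,0,0,0],[0,0,-0.03,0,0,0,0],[0,0,-0.049,0,0,0,0]]'
python3 -m inch '[[0,0,-0.049,0,0,0,0],[0.006,0.03,-0.035,0,0,0,0],[0.006,0.035,-0.03,0,0,0,0],[0.006,0.035,-0.03,0,0,0,0],[0.006,0.035,-0.025,0,0,0,0]]'
python3 -m inch '[[0.006,0.03,0,0,0,0,0],[0,0.033,0,0,0,0,0],[0,0,0,0,0,0,0],[0,0,0,0,0,0,0]]'
python3 - <<'E'
from look import *
st();snap('wrist','w4.png'); k=calibration('wrist')
for l,z in (('coaster',.020),('mat',.004),('board0',.018)):
    for s in shape('wrist',l,z,k): print(l,s)
E
```

```text
clock: 13.35
position: [0.434, 0.0029, 0.0042]
tool_rot: [-3.142, 0.0, 3.06]
force: [-0.1, 0.2, -0.4]
grip_width: 0.0601
finger_force: 43.8
clock: 13.85
position: [0.4322, 0.0025, 0.0823]
tool_rot: [-3.141, -0.004, 3.06]
force: [0.3, 0.4, 1.5]
grip_width: 0.0855
finger_force: 0.0
clock: 14.35
position: [0.4203, 0.1406, 0.254]
tool_rot: [3.141, 0.002, 3.06]
force: [0.9, -0.7, -0.9]
grip_width: 0.0858
finger_force: 0.0
clock: 14.75
position: [0.4196, 0.2026, 0.2518]
tool_rot: [-3.141, -0.0, 3.061]
force: [-1.0, -0.6, -0.1]
grip_width: 0.0855
finger_force: 0.0
t 14.75 p [0.4196 0.2026 0.2518] rot [-3.141 -0.     3.061] F [-1.  -0.6 -0.1] w 0.0855 ff 0.0
coaster {'sc': 0.56, 'c': [0.4344, 0.0037], 'size': [0.06, 0.067], 'yaw': 2.184, 'circ': [0.4341, 0.0041, 0.034], 'uv': [141.0, 189.0], 'clip': False}
mat {'sc': 0.69, 'c': [0.4336, 0.0053], 'size': [0.108, 0.11], 'yaw': -1.653, 'circ': [0.434, 0.0051, 0.0556], 'uv': [153.0, 183.0], 'clip': False}
board0 {'sc': 0.96, 'c': [0.4328, 0.2929], 'size': [0.045, 0.11], 'yaw': 0.012, 'circ': [0.4339, 0.294, 0.0565], 'uv': [407.0, 165.0], 'clip': False}
board0 {'sc': 0.76, 'c': [0.5628, 0.2858], 'size': [0.047, 0.117], 'yaw': 0.253, 'circ': [0.5646, 0.2793, 0.0595], 'uv': [402.0, 274.0], 'clip': False}
board0 {'sc': 0.74, 'c': [0.2903, 0.2253], 'size': [0.044, 0.046], 'yaw': 3.093, 'circ': [0.2895, 0.2252, 0.0306], 'uv': [339.0, 40.0], 'clip': True}
board0 {'sc': 0.65, 'c': [0.3181, 0.4027], 'size': [0.053, 0.083], 'yaw': -3.022, 'circ': [0.318, 0.3979, 0.0463], 'uv': [524.0, 48.0], 'clip': True}
board0 {'sc': 0.55, 'c': [0.4386, 0.1843], 'size': [0.046, 0.111], 'yaw': 0.206, 'circ': [0.4399, 0.1851, 0.057], 'uv': [308.0, 179.0], 'clip': False}
```

View pics/w4.png

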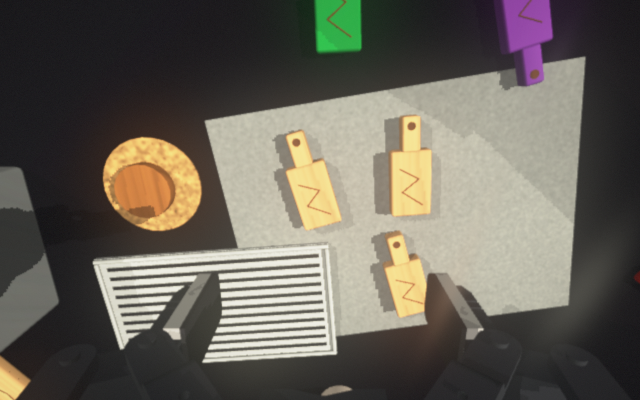

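```bash
python3 -m inch '[[0,0,0,0,0,-0.1435,0],[0,0,0,0,0,-0.1435,0],[-0.0125,-0.0108,0.04,0,0,0,0],[-0.0126,-0.0108,0.04,0,0,0,0],[0,0,0.045,0,0,0,0]]'
python3 -m inch '[[0,0,0.045,0,0,0,0],[0,0,0.03,0,0,0,0],[0,0,0.0,0,0,0,0],[0,0,0.0,0,0,0,0]]'; python3 to.py .4486 .1866 .004 -2.935
python3 - <<'E'
from look import *
snap('wrist'); k=calibration('wrist')
for s in shape('wrist','board0',.018,k): print(s)
E
```

```text
clock: 15.45
position: [0.4508, 0.1848, 0.1261]
tool_rot: [-3.142, 0.003, -2.939]
force: [-0.1, 1.8, -0.0]
grip_width: 0.0853
finger_force: 0.0
clock: 15.85
position: [0.449, 0.1859, 0.0524]
tool_rot: [-3.141, -0.0, -2.937]
force: [0.4, 0.2, 1.0]
grip_width: 0.0851
finger_force: 0.0
t 15.85 p [0.449  0.1859 0.0524] rot [-3.141 -0.    -2.937] F [0.4 0.2 1. ] w 0.0851 ff 0.0
turn [-0.    -0.    -0.002] then shift [0.0003 0.0008 0.0484] norm 0.048
{'sc': 0.87, 'c': [0.4402, 0.185], 'size': [0.044, 0.111], 'yaw': 0.211, 'circ': [0.4411, 0.1858, 0.0571], 'uv': [325.0, 208.0], 'clip': False}
{'sc': 0.8, 'c': [0.4337, 0.2922], 'size': [0.052, 0.11], 'yaw': -0.006, 'circ': [0.4339, 0.2977, 0.0575], 'uv': [527.0, 241.0], 'clip': False}
{'sc': 0.76, 'c': [0.5276, 0.2677], 'size': [0.018, 0.046], 'yaw': -0.102, 'circ': [0.527, 0.2622, 0.0231], 'uv': [431.0, 370.0], 'clip': True}
```

```bash
python3 -m inch '[[0,0.0005,0.03,0,0,0,0],[0,0,0.018,0,0,0,0],[0,0,0,0,0,0,0.5],[0,0,0,0,0,0,1],[0,0,0,0,0,0,1]]' 40
python3 -m inch '[[0,0,0,0,0,0,1],[0,0,0,0,0,0,1],[0,0,0,0,0,0,1],[0,0,-0.04,0,0,0,1],[0,0,-0.04,0,0,0,1]]'
python3 -m inch '[[0,0,0,0,0,0.103,1],[0,0,0,0,0,0.103,1],[0,0,0,0,0,0,1],[-0.0265,-0.0357,0,0,0,0,1],[-0.0265,-0.0357,0,0,0,0,1]]'
python3 -m inch '[[-0.0265,-0.0357,0,0,0,0,1],[-0.0265,-0.0357,0,0,0,0,1],[-0.0265,-0.0357,0,0,0,0,1],[-0.0265,-0.0357,0,0,0,0,1],[0,0,0,0,0,0,1]]'
python3 to.py .608 -.027 .009 3.1416
```

```text
clock: 16.45
position: [0.4495, 0.1873, 0.0053]
tool_rot: [3.141, 0.002, -2.936]
force: [-0.3, 0.0, -0.1]
grip_width: 0.0441
finger_force: 0.9
clock: 16.95
position: [0.4484, 0.1867, 0.0853]
tool_rot: [-3.141, -0.001, -2.937]
force: [0.7, 0.2, 0.2]
grip_width: 0.0428
finger_force: 42.6
clock: 17.45
position: [0.5021, 0.1157, 0.0844]
tool_rot: [3.141, 0.001, -3.135]
force: [1.1, 0.1, -0.0]
grip_width: 0.043
finger_force: 42.6
clock: 17.95
position: [0.6099, -0.0338, 0.0844]
tool_rot: [-3.139, 0.002, 3.138]
force: [-1.4, 0.4, -0.5]
grip_width: 0.0429
finger_force: 42.6
t 17.95 p [ 0.6099 -0.0338  0.0844] rot [-3.139e+00  2.000e-03  3.138e+00] F [-1.4  0.4 -0.5] w 0.0429 ff 42.6
turn [-0.003  0.002 -0.004] then shift [0.0019 0.0068 0.0754] norm 0.076
```

```bash
python3 -m inch '[[0,0,0.03,0,0,0,1],[0,0,0.02,0,0,0,1],[0,0,0,0,0,0,1]]'; python3 to.py .608 -.027 .009 3.1416
```

```text
clock: 18.25
position: [0.606, -0.0274, 0.0319]
tool_rot: [-3.142, -0.004, -3.14]
force: [-0.1, 0.2, 0.0]
grip_width: 0.0429
finger_force: 42.6
t 18.25 p [ 0.606  -0.0274  0.0319] rot [-3.142 -0.004 -3.14 ] F [-0.1  0.2  0. ] w 0.0429 ff 42.6
turn [-0.    -0.004  0.002] then shift [-0.002   0.0004  0.0229] norm 0.023
```

```bash
python3 -m inch '[[0,0,0.012,0,0,0,1],[0,0,0.009,0,0,0,1],[0,0,0,0,0,0,1],[0,0,0,0,0,0,0.35],[0,0,0,0,0,0,0.35]]'
python3 -m inch '[[0,0,-0.03,0,0,0,0.35],[0,0,-0.05,0,0,0,0.2],[0.0204,0.04,-0.01,0,0,0,0],[0.0204,0.04,0,0,0,0,0],[0.0204,0.04,0,0,0,0,0]]'
python3 -m inch '[[0.0204,0.04,0,0,0,0,0],[0.0204,0.04,0,0,0,0,0],[0.0204,0.04,0,0,0,0,0],[0.0204,0.04,0,0,0,0,0],[0.0204,0.04,0,0,0,0,0]]'
python3 -m inch '[[0,0,0.03,0,0,0,0],[0,0,0.01,0,0,0,0],[0,0,0,0,0,0,0]]'
python3 to.py .4435 .293 .005 3.1416
python3 - <<'E'
from look import *
snap('wrist'); k=calibration('wrist')
for s in shape('wrist','board0',.018,k): print(s)
snap('top'); k=calibration('top')
for s in shape('top','board0',.018,k)+shape('top','coaster',.02,k): print('top',s)
E
```

```text
clock: 18.75
position: [0.6079, -0.0274, 0.0134]
tool_rot: [-3.142, 0.001, 3.141]
force: [0.9, 0.1, 0.7]
grip_width: 0.0553
finger_force: 0.0
clock: 19.25
position: [0.546, 0.0939, 0.104]
tool_rot: [3.141, 0.002, 3.14]
force: [0.8, 1.2, 0.5]
grip_width: 0.085
finger_force: 0.0
clock: 19.75
position: [0.4438, 0.2945, 0.1035]
tool_rot: [3.141, 0.001, 3.141]
force: [1.1, 1.4, 0.8]
grip_width: 0.0854
finger_force: 0.0
clock: 20.05
position: [0.4445, 0.2914, 0.062]
tool_rot: [-3.14, -0.001, 3.14]
force: [0.9, -0.4, 0.6]
grip_width: 0.0856
finger_force: 0.0
t 20.05 p [0.4445 0.2914 0.062 ] rot [-3.14e+00 -1.00e-03  3.14e+00] F [ 0.9 -0.4  0.6] w 0.0856 ff 0.0
turn [-0.002 -0.001 -0.002] then shift [0.001  0.0016 0.057 ] norm 0.057
{'sc': 0.8, 'c': [0.3439, 0.4055], 'size': [0.032, 0.045], 'yaw': 1.568, 'circ': [0.3414, 0.4053, 0.026], 'uv': [569.0, 45.0], 'clip': True}
{'sc': 0.74, 'c': [0.4338, 0.2956], 'size': [0.044, 0.11], 'yaw': -0.005, 'circ': [0.4351, 0.2956, 0.0567], 'uv': [331.0, 202.0], 'clip': False}
{'sc': 0.55, 'c': [0.534, 0.2891], 'size': [0.046, 0.062], 'yaw': -0.099, 'circ
[... 262 characters left out ...]
': [0.047, 0.111], 'yaw': 0.236, 'circ': [0.564, 0.292, 0.0565], 'uv': [227.0, 205.0], 'clip': False}
top {'sc': 0.77, 'c': [0.2571, 0.2262], 'size': [0.043, 0.105], 'yaw': 0.026, 'circ': [0.2577, 0.225, 0.0532], 'uv': [247.0, 318.0], 'clip': False}
top {'sc': 0.27, 'c': [0.4312, 0.0081], 'size': [0.105, 0.105], 'yaw': -1.57, 'circ': [0.4317, 0.0074, 0.0543], 'uv': [326.0, 253.0], 'clip': False}
top {'sc': 0.62, 'c': [0.4349, -0.0015], 'size': [0.058, 0.058], 'yaw': 1.572, 'circ': [0.4346, -0.0004, 0.031], 'uv': [331.0, 252.0], 'clip': False}
top {'sc': 0.18, 'c': [0.5957, -0.0263], 'size': [0.045, 0.107], 'yaw': -0.005, 'circ': [0.5966, -0.0268, 0.0552], 'uv': [340.0, 195.0], 'clip': False}
```

```bash
python3 -m inch '[[0,0.0035,0.03,0,0,0,0],[0,0,0.02,0,0,0,0],[0,0,0.007,0,0,0,0.5],[0,0,0,0,0,0,1],[0,0,0,0,0,0,1]]' 40
python3 -m inch '[[0,0,0,0,0,0,1],[0,0,0,0,0,0,1],[0,0,0,0,0,0,1],[0,0,-0.04,0,0,0,1],[0,0,-0.04,0,0,0,1]]'
python3 -m inch '[[-0.0273,-0.0403,0,0,0,0,1],[-0.0273,-0.0403,0,0,0,0,1],[-0.0273,-0.0403,0,0,0,0,1],[-0.0273,-0.0403,0,0,0,0,1],[-0.0273,-0.0403,0,0,0,0,1]]'
python3 -m inch '[[-0.0273,-0.0403,0,0,0,0,1],[0,0,0.03,0,0,0,1],[0,0,0.02,0,0,0,1],[0,0,0,0,0,0,1]]'
python3 to.py .608 .053 .0105 3.1416
```

```text
clock: 20.8
position: [0.4451, 0.2963, 0.0067]
tool_rot: [3.141, 0.001, 3.14]
force: [0.8, 2.3, 1.5]
grip_width: 0.0436
finger_force: 1.1
clock: 21.3
position: [0.4442, 0.2959, 0.0868]
tool_rot: [-3.141, -0.001, 3.141]
force: [1.4, -0.1, -0.1]
grip_width: 0.0426
finger_force: 41.3
clock: 21.8
position: [0.5821, 0.0929, 0.0868]
tool_rot: [3.141, 0.001, 3.141]
force: [0.3, 0.5, -0.7]
grip_width: 0.0426
finger_force: 41.3
clock: 22.2
position: [0.607, 0.0539, 0.0342]
tool_rot: [-3.141, -0.003, 3.14]
force: [-0.5, 0.6, 0.6]
grip_width: 0.0429
finger_force: 41.3
t 22.2 p [0.607  0.0539 0.0342] rot [-3.141e+00 -3.000e-03  3.140e+00] F [-0.5  0.6  0.6] w 0.0429 ff 41.3
turn [-0.    -0.003 -0.001] then shift [-0.001  -0.0009  0.0237] norm 0.024
```

```bash
python3 -m inch '[[0,0,0.012,0,0,0,1],[0,0,0.0105,0,0,0,1],[0,0,0,0,0,0,1],[0,0,0,0,0,0,0.35],[0,0,0,0,0,0,0.35]]'
python3 -m inch '[[0,0,-0.03,0,0,0,0.35],[0,0,-0.045,0,0,0,0.2],[0.0068,0.0468,0,0,0,0,0],[0.0068,0.0468,0,0,0,0,0],[0.0068,0.0468,0,0,0,0,0]]'
python3 -m inch '[[0.0068,0.0468,0,0,0,0,0],[0.0068,0.0468,0,0,0,0,0],[0,0,0,0,0,-0.118,0],[0,0,0.02,0,0,-0.118,0],[0,0,0,0,0,0,0]]'
python3 -m inch '[[0,0,0,0,0,0,0],[0,0,0,0,0,0,0]]'
python3 to.py
python3 - <<'E'
from look import *
snap('wrist'); k=calibration('wrist')
for s in shape('wrist','board0',.018,k): print(s)
E
```

```text
clock: 22.7
position: [0.6085, 0.0544, 0.0139]
tool_rot: [3.142, 0.001, 3.141]
force: [-0.7, -0.5, 0.2]
grip_width: 0.0555
finger_force: 0.0
clock: 23.2
position: [0.5879, 0.1964, 0.0894]
tool_rot: [3.141, 0.001, 3.14]
force: [0.9, 0.1, 0.4]
grip_width: 0.0855
finger_force: 0.0
clock: 23.7
position: [0.5734, 0.2881, 0.067]
tool_rot: [-3.141, -0.002, -2.904]
force: [-0.6, -1.1, 0.5]
grip_width: 0.0851
finger_force: 0.0
clock: 23.9
position: [0.5749, 0.2881, 0.0692]
tool_rot: [3.141, 0.001, -2.91]
force: [0.4, 0.8, -0.0]
grip_width: 0.0854
finger_force: 0.0
t 23.9 p [0.5749 0.2881 0.0692] rot [ 3.141e+00  1.000e-03 -2.910e+00] F [ 0.4  0.8 -0. ] w 0.0854 ff 0.0
{'sc': 0.69, 'c': [0.5653, 0.2886], 'size': [0.044, 0.111], 'yaw': 0.214, 'circ': [0.5667, 0.2879, 0.0568], 'uv': [329.0, 202.0], 'clip': False}
```

```bash
python3 -m inch '[[-0.0005,0.0025,0.035,0,0,0,0],[0,0,0.02,0,0,0,0],[0,0,0.0085,0,0,0,0.5],[0,0,0,0,0,0,1],[0,0,0,0,0,0,1]]' 40
python3 -m inch '[[0,0,0,0,0,0,1],[0,0,0,0,0,0,1],[0,0,0,0,0,0,1],[0,0,-0.04,0,0,0,1],[0,0,-0.04,0,0,0,1]]'
python3 -m inch '[[0,0,0,0,0,0.116,1],[0,0,0,0,0,0.116,1],[0,0,0,0,0,0,1],[-0.0083,-0.0395,0,0,0,0,1],[-0.0083,-0.0395,0,0,0,0,1]]'
python3 -m inch '[[-0.0083,-0.0395,0,0,0,0,1],[-0.0083,-0.0395,0,0,0,0,1],[0,0,0.03,0,0,0,1],[0,0,0.02,0,0,0,1],[0,0,0,0,0,0,1]]'
python3 to.py .608 .133 .0105 3.1416
```

```text
clock: 24.5
position: [0.5749, 0.291, 0.0058]
tool_rot: [3.141, 0.001, -2.907]
force: [0.4, -0.4, 1.2]
grip_width: 0.0441
finger_force: 1.1
clock: 25.0
position: [0.5738, 0.2905, 0.0856]
tool_rot: [-3.141, -0.001, -2.907]
force: [-0.2, 0.1, 0.4]
grip_width: 0.0426
finger_force: 41.2
clock: 25.5
position: [0.5909, 0.212, 0.0848]
tool_rot: [3.141, 0.0, -3.132]
force: [0.8, -0.8, 0.2]
grip_width: 0.0428
finger_force: 41.2
clock: 26.0
position: [0.6066, 0.1325, 0.0326]
tool_rot: [-3.141, -0.004, -3.136]
force: [-0.7, 0.8, -0.5]
grip_width: 0.0429
finger_force: 41.2
t 26.0 p [0.6066 0.1325 0.0326] rot [-3.141 -0.004 -3.136] F [-0.7  0.8 -0.5] w 0.0429 ff 41.2
turn [-0.001 -0.004  0.006] then shift [-0.0014  0.0005  0.0221] norm 0.022
```

```bash
python3 -m inch '[[0,0,0.012,0,0,0,1],[0,0,0.0095,0,0,0,1],[0,0,0,0,0,0,1],[0,0,0,0,0,0,0.35],[0,0,0,0,0,0,0.35]]'
python3 -m inch '[[0,0,-0.03,0,0,0,0.35],[0,0,-0.049,0,0,0,0.2],[0.01,-0.01,-0.045,0,0,0,0],[0.02,-0.02,-0.04,0,0,0,0],[0.02,-0.02,-0.04,0,0,0,0]]'
python3 -m inch '[[0.02,-0.02,-0.03,0,0,0,0],[0.02,-0.01,0,0,0,0,0],[0,0,0,0,0,0,0],[0,0,0,0,0,0,0]]'
python3 - <<'E'
from look import *
st();snap('wrist','w5.png'); k=calibration('wrist')
for s in shape('wrist','board0',.023,k): print(s)
for s in shape('wrist','coaster',.02,k): print('coaster',s)
snap('top','top5.png',(150,160,520,340),2.1); k=calibration('top')
for s in shape('top','board0',.02,k): print('top',s)
for s in shape('top','coaster',.02,k): print('coaster',s)
E
```

```text
clock: 26.5
position: [0.6084, 0.1331, 0.0139]
tool_rot: [3.141, 0.001, -3.138]
force: [0.0, -0.7, 0.3]
grip_width: 0.0554
finger_force: 0.0
clock: 27.0
position: [0.5575, 0.0823, 0.2194]
tool_rot: [3.141, 0.001, -3.138]
force: [1.0, -0.5, 0.6]
grip_width: 0.0852
finger_force: 0.0
clock: 27.4
position: [0.5185, 0.0529, 0.2479]
tool_rot: [3.141, 0.001, -3.138]
force: [0.7, 0.2, -0.0]
grip_width: 0.0852
finger_force: 0.0
t 27.4 p [0.5185 0.0529 0.2479] rot [ 3.141e+00  1.000e-03 -3.138e+00] F [ 0.7  0.2 -0. ] w 0.0852 ff 0.0
{'sc': 0.96, 'c': [0.5953, -0.0273], 'size': [0.047, 0.115], 'yaw': 0.013, 'circ': [0.5962, -0.0287, 0.0591], 'uv': [250.0, 227.0], 'clip': False}
{'sc': 0.82, 'c': [0.5958, 0.131], 'size': [0.047, 0.112], 'yaw': -0.002, 'circ': [0.5972, 0.131, 0.0583], 'uv': [398.0, 222.0], 'clip': False}
{'sc': 0.69, 'c': [0.5938, 0.0534], 'size': [0.043, 0.112], 'yaw': 0.022, 'circ': [0.5948, 0.0548, 0.0574], 'uv': [322.0, 223.0], 'clip': False}
coaster {'sc': 0.6, 'c': [0.4362, 0.0022], 'size': [0.059, 0.061], 'yaw': -1.567, 'circ': [0.4359, 0.0021, 0.0311], 'uv': [273.0, 79.0], 'clip': False}
coaster {'sc': 0.26, 'c': [0.7831, 0.19], 'size': [0.041, 0.112], 'yaw': -2.902, 'circ': [0.7847, 0.1835, 0.0567], 'uv': [427.0, 361.0], 'clip': False}
top {'sc': 0.97, 'c': [0.2547, 0.2247], 'size': [0.046, 0.11], 'yaw': 0.026, 'circ': [0.2559, 0.2247, 0.0566], 'uv': [247.0, 321.0], 'clip': False}
top {'sc': 0.7, 'c': [0.3024, 0.4063], 'size': [0.046, 0.105], 'yaw': -2.883, 'circ': [0.3035, 0.4018, 0.0528], 'uv': [180.0, 302.0], 'clip': False}
```

View pics/w5.png

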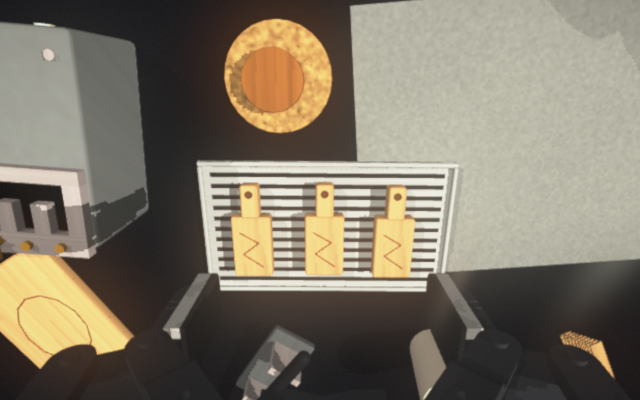

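View pics/top5.png

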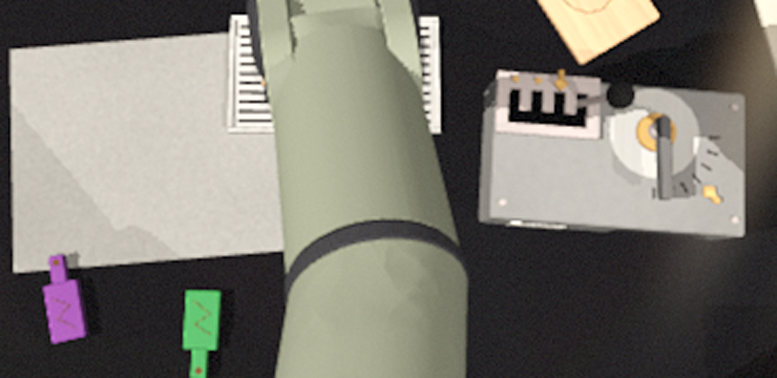

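All three boards lie in the tray and the coaster is on the mat. I'll flip the gripper by half a turn for the valve, because of the wrist range.

```bash
T='[[0,0,0,0,0,0.1496,0],[0,0,0,0,0,0.1496,0],[0,0,0,0,0,0.1496,0],[0,0,0,0,0,0.1496,0],[0,0,0,0,0,0.1496,0]]'
python3 -m inch '[[0,0,-0.02,0,0,0.1496,0],[0,0,-0.015,0,0,0.1496,0],[0,0,0,0,0,0.1496,0],[0,0,0,0,0,0.1496,0],[0,0,0,0,0,0.1496,0]]' >/dev/null
python3 -m inch '[[0,0,0,0,0,0.1496,0],[0,0,0,0,0,0.1496,0],[0,0,0,0,0,0.1496,0],[0,0,0,0,0,0.1496,0],[0,0,0,0,0,0.1496,0]]' >/dev/null
python3 -m inch '[[0,0,0,0,0,0.1496,0],[0,0,0,0,0,0.1496,0],[0,0,0,0,0,0.1496,0],[0,0,0,0,0,0.1496,0],[0,0,0,0,0,0.1496,0]]' >/dev/null
python3 -m inch '[[0,0,0,0,0,0.1496,0],[0,0,0,0,0,0.1496,0],[0,0,0,0,0,0.1496,0],[0,0,0,0,0,0.1496,0],[0,0,0,0,0,0.1496,0]]' >/dev/null
python3 -m inch '[[0,0,0,0,0,0.1496,0],[0,0,0,0,0,0,0]]' ; python3 to.py .53 -.36 .28 0
```

```text
clock: 29.9
position: [0.5184, 0.053, 0.282]
tool_rot: [3.14, 0.0, 0.001]
force: [-0.8, 0.0, 0.1]
grip_width: 0.0851
finger_force: 0.0
t 29.9 p [0.5184 0.053  0.282 ] rot [3.14e+00 0.00e+00 1.00e-03] F [-0.8  0.   0.1] w 0.0851 ff 0.0
turn [0.001 0.    0.001] then shift [0.0116 0.413  0.002 ] norm 0.413
```

```bash

python3 -m inch '[[0.0013,0.0459,0,0,0,0,0],[0.0013,0.0459,0,0,0,0,0],[0.0013,0.0459,0,0,0,0,0],[0.0013,0.0459,0,0,0,0,0],[0.0013,0.0459,0,0,0,0,0]]' >/dev/null
python3 -m inch '[[0.0013,0.0459,0,0,0,0,0],[0.0013,0.0459,0,0,0,0,0],[0.0013,0.0459,0,0,0,0,0],[0.0013,0.0459,0,0,0,0,0],[0,0,0,0,0,0,0]]' >/dev/null
python3 -m inch '[[0,0,0,0,0,0,0],[0,0,0,0,0,0,0]]'
python3 - <<'E'
from look import *
st();im=snap('wrist','w6.png'); k=calibration('wrist')
for l,z in (('lever_knob',.175),('run_mark',.117),('valve_grip',.138),('valve_mark',.104)):
    print(l,[(round(d['score'],2),np.round(d['xy']).tolist(),np.round(ray('wrist',d['xy'],z,k),4)[:2].tolist()) for d in landmark_of(l,'wrist')])
hsv=cv2.cvtColor(im,cv2.COLOR_RGB2HSV); m=cv2.inRange(hsv,(12,120,120),(32,255,255))
n,_,s,c=cv2.connectedComponentsWithStats(m)
for i in range(1,n):
    if s[i,4]>60: print(s[i].tolist(),np.round(c[i]).tolist(),np.round(ray('wrist',c[i],.109,k)[:2],4))
E
```

```text
clock: 31.1
position: [0.5316, -0.3594, 0.282]
tool_rot: [-3.141, 0.0, 0.007]
force: [0.3, 0.2, -0.5]
grip_width: 0.0854
finger_force: 0.0
t 31.1 p [ 0.5316 -0.3594  0.282 ] rot [-3.141  0.     0.007] F [ 0.3  0.2 -0.5] w 0.0854 ff 0.0
lever_knob [(0.65, [217.0, 191.0], [0.5393, -0.2823])]
run_mark [(0.91, [165.0, 142.0], [0.5657, -0.2238])]
valve_grip [(0.92, [299.0, 282.0], [0.4416, -0.3383])]
valve_mark []
[197, 0, 155, 83, 5134] [276.0, 28.0] [ 0.6563 -0.3214]
[0, 42, 42, 105, 2766] [18.0, 87.0] [ 0.6094 -0.1029]
[155, 123, 21, 32, 363] [165.0, 139.0] [ 0.567  -0.2205]
[95, 131, 11, 9, 75] [100.0, 135.0] [ 0.5699 -0.164 ]
[128, 134, 11, 9, 73] [133.0, 138.0] [ 0.5677 -0.1926]
[278, 184, 51, 47, 1185] [303.0, 204.0] [ 0.5074 -0.3414]
[0, 188, 80, 80, 4641] [36.0, 229.0] [ 0.4804 -0.0857]
[359, 270, 20, 21, 239] [368.0, 279.0] [ 0.4277 -0.4059]
[613, 300, 27, 29, 344] [627.0, 313.0] [ 0.3888 -0.6777]
[565, 331, 14, 14, 100] [572.0, 338.0] [ 0.3573 -0.6281]
```

View pics/w6.png

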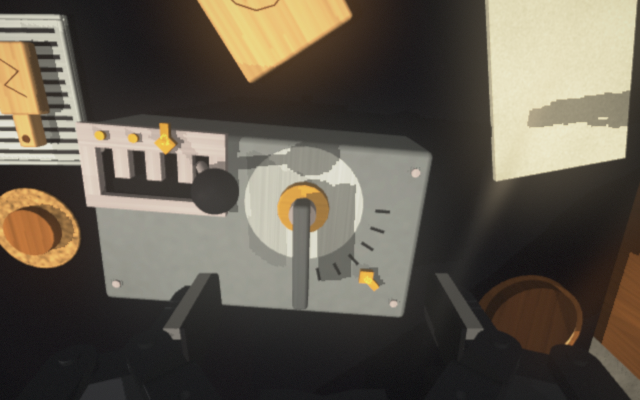

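```bash

python3 -m inch '[[-0.0224,-0.0053,0.01,0,0,0,0],[-0.0224,-0.0053,0.02,0,0,0,0],[-0.0224,-0.0053,0.02,0,0,0,0],[-0.0224,-0.0053,0.02,0,0,0,0],[0,0,0.03,0,0,0,0]]' >/dev/null
python3 -m inch '[[0,0,0.02,0,0,0,0],[0,0,0,0,0,0,0],[0,0,0,0,0,0,0]]'; python3 to.py .442 -.339 .122 0
python3 - <<'E'
from look import *
snap('wrist'); k=calibration('wrist')
for l,z in (('valve_grip',.138),('valve_mark',.104)):
    print(l,[(round(d['score'],2),np.round(d['xy']).tolist(),np.round(ray('wrist',d['xy'],z,k),4)[:2].tolist()) for d in landmark_of(l,'wrist')])
for s in shape('wrist','valve_grip',.15,k): print(s)
E
```

```text
clock: 32.15
position: [0.4418, -0.3395, 0.1629]
tool_rot: [3.141, 0.0, 0.004]
force: [0.2, 0.6, 0.4]
grip_width: 0.0858
finger_force: 0.0
t 32.15 p [ 0.4418 -0.3395  0.1629] rot [3.141 0.    0.004] F [0.2 0.6 0.4] w 0.0858 ff 0.0
turn [0.    0.    0.004] then shift [ 0.0002 -0.0005  0.0409] norm 0.041
valve_grip [(0.86, [323.0, 249.0], [0.4434, -0.3405])]
valve_mark [(0.71, [322.0, 252.0], [0.4248, -0.3399])]
{'sc': 0.57, 'c': [0.471, -0.3423], 'size': [0.022, 0.099], 'yaw': 0.021, 'circ': [0.471, -0.3397, 0.0501], 'uv': [325.0, 167.0], 'clip': False}
```

```bash

python3 -m inch '[[0,0.0005,0.02,0,0,0,0.3],[0,0,0.015,0,0,0,0.5],[0,0,0.006,0,0,0,0.6],[0,0,0,0,0,0,1],[0,0,0,0,0,0,1]]' 60
python3 -m inch '[[0,0,0,0,0,0,1],[0,0,0,0,0,0,1],[0,0,0,0,0,0,1],[0,0,0,0,0,0,1]]'
python3 -m inch '[[0.0006,0.0086,0,0,0,-0.14,1],[0.0006,0.0086,0,0,0,-0.14,1],[0.0006,0.0086,0,0,0,-0.14,1],[0.0006,0.0086,0,0,0,-0.14,1],[0.0006,0.0086,0,0,0,-0.14,1]]'
python3 -m inch '[[0,0,0,0,0,0,1],[0,0,0,0,0,0,1]]'
python3 to.py .457 -.381 .122 .707
```

```text
clock: 32.85
position: [0.4416, -0.3403, 0.1217]
tool_rot: [3.141, -0.0, 0.003]
force: [-4.3, -8.6, 7.3]
grip_width: 0.0132
finger_force: 61.9
clock: 33.25
position: [0.4416, -0.3405, 0.1218]
tool_rot: [3.141, -0.001, 0.003]
force: [-2.0, -4.1, 3.1]
grip_width: 0.0129
finger_force: 59.5
clock: 33.75
position: [0.4559, -0.3808, 0.1218]
tool_rot: [3.141, 0.001, 0.708]
force: [-2.3, -4.7, 0.7]
grip_width: 0.0135
finger_force: 59.7
clock: 33.95
position: [0.4559, -0.3808, 0.1218]
tool_rot: [3.14, 0.001, 0.703]
force: [-2.8, -7.2, 3.2]
grip_width: 0.0128
finger_force: 59.5
t 33.95 p [ 0.4559 -0.3808  0.1218] rot [3.14e+00 1.00e-03 7.03e-01] F [-2.8 -7.2  3.2] w 0.0128 ff 59.5
turn [ 0.001  0.001 -0.004] then shift [ 0.0007  0.0008 -0.0002] norm 0.001
```

```bash

python3 -m inch '[[0,0,0,0,0,0,0.5],[0,0,0,0,0,0,0.3],[0,0,0,0,0,0,0.2],[0,0,-0.03,0,0,0,0],[0,0,-0.04,0,0,0,0]]' >/dev/null
python3 -m inch '[[0,0,-0.04,0,0,0.131,0],[0,0,-0.04,0,0,0.131,0],[0,0,0,0,0,0.131,0],[0,0,0,0,0,0.131,0],[0,0,0,0,0,0.131,0]]' >/dev/null
python3 -m inch '[[0,0,0,0,0,0.131,0],[0.04,-0.01,0,0,0,0,0],[0.04,-0.01,0,0,0,0,0],[0,0,0,0,0,0,0],[0,0,0,0,0,0,0]]'
python3 - <<'E'
from look import *
st();im=snap('wrist','w7.png',(120,80,440,400),1.6); k=calibration('wrist')
for l,z in (('lever_knob',.175),('run_mark',.117),('valve_grip',.138),('valve_mark',.104)):
    print(l,[(round(d['score'],2),np.round(d['xy']).tolist(),np.round(ray('wrist',d['xy'],z,k),4)[:2].tolist()) for d in landmark_of(l,'wrist')])
for s in shape('wrist','valve_grip',.15,k): print(s)
E
python3 to.py .539 -.2815 .156 -.08
```

```text
clock: 35.45
position: [0.5381, -0.3656, 0.2707]
tool_rot: [-3.141, 0.001, -0.081]
force: [-1.9, -1.1, 0.2]
grip_width: 0.0857
finger_force: 0.0
t 35.45 p [ 0.5381 -0.3656  0.2707] rot [-3.141e+00  1.000e-03 -8.100e-02] F [-1.9 -1.1  0.2] w 0.0857 ff 0.0
lever_knob [(0.94, [204.0, 214.0], [0.5382, -0.282]), (0.72, [12.0, 132.0], [0.6065, -0.1669])]
run_mark [(0.69, [154.0, 163.0], [0.5671, -0.2267])]
valve_grip [(0.61, [347.0, 277.0], [0.4573, -0.382])]
valve_mark []
{'sc': 0.84, 'c': [0.4822, -0.3673], 'size': [0.027, 0.104], 'yaw': 0.639, 'circ': [0.4813, -0.366, 0.052], 'uv': [325.0, 255.0], 'clip': False}
t 35.75 p [ 0.5371 -0.3665  0.2716] rot [-3.141 -0.    -0.084] F [-0.   0.1  0.6] w 0.0852 ff 0.0
turn [-0.    -0.    -0.004] then shift [-0.0049 -0.0849  0.1156] norm 0.144
```

View pics/w7.png

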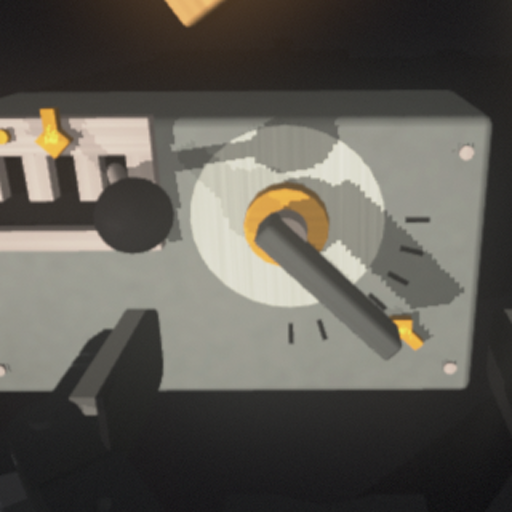

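```bash
python3 - <<'E'
from h import *
k=calibration('wrist'); ax=np.array([.5041,-.3407])
a=ray('wrist',(376,288),.108,k)[:2]-ax; print('arrow',a,np.linalg.norm(a),np.arctan2(-a[1],-a[0]))
e=ray('wrist',(389/1.6+120,347/1.6+80),.15,k)[:2]; b=ray('wrist',(266/1.6+120,232/1.6+80),.15,k)[:2]
d=e-ax;print('end',e,b,np.arctan2(-d[1],-d[0]),np.arctan2(b[1]-e[1],b[0]-e[0]))
E
```

```text
arrow [-0.07972143 -0.06967943] 0.10588073419971522 0.7182839456198936
end [ 0.44344794 -0.39408173] [ 0.51507597 -0.33612337] 0.7217284010035657 0.6802999085682762
```

```bash

python3 -m inch '[[-0.0025,-0.0425,0,0,0,0,0],[-0.0025,-0.0425,0,0,0,0,0],[0,0,0.02,0,0,0,0],[0,0,0.04,0,0,0,0],[0,0,0.03,0,0,0,0]]' >/dev/null
python3 -m inch '[[0,0,0.0255,0,0,0,0],[0,0,0,0,0,0,0],[0,0,0,0,0,0,0]]' 40; python3 to.py .539 -.2815 .156 -.083
python3 -m inch '[[0,0,0,0,0,0,1],[0,0,0,0,0,0,1],[0,0,0,0,0,0,1],[0,0,0,0,0,0,1],[0,0,0,0,0,0,1]]'
```

```text
clock: 36.55
position: [0.5395, -0.2817, 0.1567]
tool_rot: [3.141, -0.0, -0.083]
force: [0.1, 0.1, 0.4]
grip_width: 0.0856
finger_force: 0.0
t 36.55 p [ 0.5395 -0.2817  0.1567] rot [ 3.141 -0.    -0.083] F [0.1 0.1 0.4] w 0.0856 ff 0.0
turn [ 0. -0. -0.] then shift [-0.0005 -0.0001  0.0007] norm 0.001
clock: 37.05
position: [0.5399, -0.2816, 0.1565]
tool_rot: [3.141, -0.001, -0.083]
force: [-0.6, -1.3, 5.6]
grip_width: 0.0319
finger_force: 39.4
```

```bash

python3 -m inch '[[-0.012,0,0.001,0,0,0,1],[-0.012,0,0.001,0,0,0,1],[-0.012,0,0.002,0,0,0,1],[-0.010,0,0.0015,0,0,0,1],[0,0,0,0,0,0,1]]'
python3 -m inch '[[0,-0.022,-0.0085,0,0,0,1],[0,-0.024,-0.0055,0,0,0,1],[0,0,0,0,0,0,1],[0,0,0,0,0,0,1]]'; python3 to.py .4980 -.2297 .164 -.083
```

```text
clock: 37.55
position: [0.4935, -0.2771, 0.1504]
tool_rot: [-3.141, -0.001, -0.083]
force: [5.1, -1.0, 0.1]
grip_width: 0.0319
finger_force: 40.7
clock: 37.95
position: [0.4989, -0.2319, 0.1659]
tool_rot: [3.141, -0.003, -0.082]
force: [-1.6, -0.6, 24.4]
grip_width: 0.0317
finger_force: 42.5
t 37.95 p [ 0.4989 -0.2319  0.1659] rot [ 3.141e+00 -3.000e-03 -8.200e-02] F [-1.6 -0.6 24.4] w 0.0317 ff 42.5
turn [ 0.001 -0.003  0.001] then shift [-0.0011 -0.0021  0.0019] norm 0.003
```

```bash

python3 -m inch '[[0,-0.002,-0.002,0,0,0,1],[0,0,0,0,0,0,1]]'
python3 -m inch '[[0.012,0,-0.002,0,0,0,1],[0.012,0,-0.002,0,0,0,1],[0.012,0,-0.001,0,0,0,1],[0.009,0,0,0,0,0,1],[0,0,0,0,0,0,1]]'; python3 to.py .5428 -.2341 .170 -.083
```

```text
clock: 38.15
position: [0.4986, -0.2295, 0.1666]
tool_rot: [3.141, -0.001, -0.082]
force: [3.0, -1.4, 2.3]
grip_width: 0.0316
finger_force: 42.0
clock: 38.65
position: [0.543, -0.2337, 0.1713]
tool_rot: [3.141, 0.001, -0.083]
force: [-4.1, -1.1, 9.5]
grip_width: 0.0318
finger_force: 42.8
t 38.65 p [ 0.543  -0.2337  0.1713] rot [ 3.141e+00  1.000e-03 -8.300e-02] F [-4.1 -1.1  9.5] w 0.0318 ff 42.8
turn [0.001 0.001 0.   ] then shift [-0.0002  0.0005  0.0013] norm 0.001
```

Release the knob, back off and look.

```bash

python3 -m inch '[[0,0,0,0,0,0,0],[0,0,0,0,0,0,0],[0,0,0,0,0,0,0],[0,0,0,0,0,0,0],[0,0,-0.03,0,0,0,0]]' >/dev/null
python3 -m inch '[[0,0,-0.04,0,0,0,0],[0,0,-0.03,0,0,0,0],[0.02,0,-0.01,0,0,0,0],[0.02,0.0,0,0,0,0,0],[0,0,0,0,0,0,0]]'
python3 - <<'E'
from look import *
im=snap('wrist','w8.png'); k=calibration('wrist')
for l,z in (('lever_knob',.189),('run_mark',.117),('lever_neck',.108),('valve_grip',.138),('coaster',.013)):
    print(l,[(round(d['score'],2),np.round(d['xy']).tolist(),np.round(ray('wrist',d['xy'],z,k),4)[:2].tolist()) for d in landmark_of(l,'wrist')])
snap('scene'); k=calibration('scene')
for s in shape('scene','coaster',.02,k): print('coaster',s)
for s in shape('scene','board0',.023,k): print(s)
print([np.round(ray('scene',d['xy'],.189,k),4) for d in landmark_of('lever_knob','scene')])
E
```

```text
clock: 39.65
position: [0.5844, -0.236, 0.2812]
tool_rot: [3.141, -0.001, -0.081]
force: [-0.5, 1.1, -0.5]
grip_width: 0.0853
finger_force: 0.0
lever_knob [(0.71, [328.0, 260.0], [0.5426, -0.2376]), (0.48, [76.0, 166.0], [0.6268, -0.0751])]
run_mark []
lever_neck [(0.65, [313.0, 221.0], [0.5422, -0.2245])]
valve_grip []
coaster [(0.76, [150.0, 278.0], [0.4422, 0.0001]), (0.31, [143.0, 161.0], [0.5955, -0.0278])]
coaster {'sc': 0.72, 'c': [0.4479, 0.0062], 'size': [0.058, 0.072], 'yaw': -2.8, 'circ': [0.4471, 0.0059, 0.0372], 'uv': [324.0, 199.0], 'clip': False}
coaster {'sc': 0.21, 'c': [0.3839, -0.439], 'size': [0.027, 0.129], 'yaw': 0.663, 'circ': [0.3843, -0.4394, 0.0647], 'uv': [199.0, 148.0], 'clip': False}
{'sc': 0.85, 'c': [0.6039, 0.0561], 'size': [0.046, 0.115], 'yaw': 0.032, 'circ': [0.6041, 0.0557, 0.0577], 'uv': [321.0, 246.0], 'clip': False}
{'sc': 0.71, 'c': [0.6066, 0.1326], 'size': [0.045, 0.118], 'yaw': 0.039, 'circ': [0.6065, 0.1376, 0.0591], 'uv': [349.0, 254.0], 'clip': False}
{'sc': 0.71, 'c': [0.2767, 0.2303], 'size': [0.043, 0.116], 'yaw': -0.058, 'circ': [0.2763, 0.2245, 0.0582], 'uv': [415.0, 176.0], 'clip': False}
{'sc': 0.64, 'c': [0.3187, 0.4062], 'size': [0.046, 0.119], 'yaw': -2.917, 'circ': [0.318, 0.409, 0.0611], 'uv': [473.0, 202.0], 'clip': False}
{'sc': 0.6, 'c': [0.6053, -0.025], 'size': [0.046, 0.12], 'yaw': -0.013, 'circ': [0.6057, -0.0231, 0.0605], 'uv': [293.0, 239.0], 'clip': False}
[array([ 0.5455, -0.231 ,  0.189 ])]
```

View pics/w8.png

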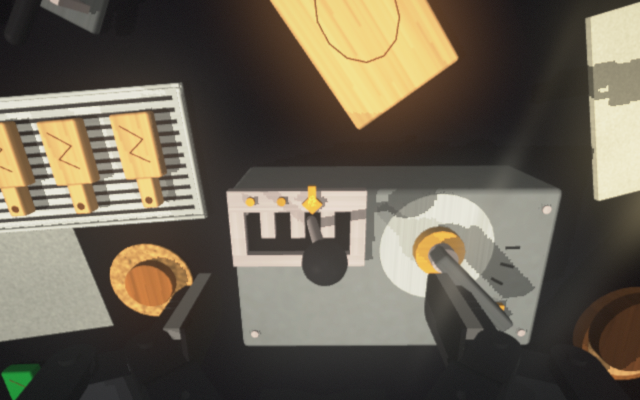

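The knob is at (0.543,-0.235), home in the arrow's notch. The boards, coaster and valve are all in place and the arm touches nothing.

```bash
python3 -c "
from workcell import bot
print(bot.job_done())"
```

```text
the job is handed in; nothing more can be done
None
```

I did all five steps in order and handed the job in at about 40 s. At my last look the coaster was on the mat, all three boards flat in the tray, the valve at its arrow and the lever home in the arrow's notch; the hand-in gave no verdict.

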